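# Refit the loose divider in the mail rack

## Robot

A 6-joint arm with a two-finger parallel gripper is mounted at the origin on the work surface. World frame = base frame: x ahead of the robot, y to its left, z up, the work surface at z = 0. Lengths are in m, angles in rad, forces in N, time in s.
With the tool pointing down it reaches from about 0.35 to 0.775 m from the base axis. Payload 7.3 kg.
Tool frame: the origin (TCP) lies between the finger pads; the fingertips stand 8 mm ahead of it and the grasp point (between the pads) lies 11 mm behind it (robot.nose_length is the distance from the TCP to the fingertips, in m); z points along the fingers, y is the line along which they close (so a half turn about z gives the same grasp; the last joint's range is limited). The gripper opens to 92 mm and grips with 3 to 60 N. Pads are 19 mm wide; open, the fingers measure 130 mm over their backs; the gripper's body (75 mm by 190 mm) begins 47 mm behind the grasp point.
Start: joints at [-1.468, 0.342, 1.524, -0, 1.275, -0.146], TCP at [0.129, -0.509, 0.235] pointing down, gripper open.
Joint ranges: [-2.53, 2.53], [-0.77, 2.02], [0.04, 2.7], [-1, 4.14], [0.28, 2.66], [-3.11, 3.11]. Speed limits (rad/s): [2.57, 2.57, 3.14, 3.14, 3.14, 3.14].

## Interface

Orientations are given as [roll, pitch, yaw] about the fixed x, y, z axes, in that order (R = Rz(yaw) Ry(pitch) Rx(roll)).
In Python, from cell import robot gives the robot as it stands. The module is installed in compiled form; this text tells all that it offers.
- The arm moves only by the shell command python3 -m jog 'ROWS' [FORCE]. ROWS is JSON, a list that holds one entry, the list of rows, each a list of 5 numbers: the gripper's target within -1 to 1 (fully open at 1, half-way at 0, shut at -1), then the shift along the tool's x, y, z in m, then the turn about the tool's z in rad. A call has 1 to 5 rows; each row is the pose to reach, as a shift and turn from the pose commanded when the call began, along the tool's axes at that moment; what a row does not reach only later rows make up. A row lasts 1/12 s, in which the tool goes at most 41.7 mm and 7.16 degrees, less where a joint would pass 70% of its speed; a pose out of reach is approached as far as the arm can. A call with a gripper value outside its range is refused whole. The fingers move at their own pace and stop on an object; FORCE is the grip in N (left out, the last holds). Time passes only in rows, so rows that repeat a pose let the fingers close. It gives the time, the measured TCP pose, the force, the opening and the grip force at its end, in the units of the state.
- robot.observe(): the state, without advancing time (a new reading comes with each control period).
- robot.read_camera(name): name is "scene" or "top" or "wrist"; returns the picture (400x640x3 uint8, red, green, blue); there is no depth.
- robot.camera_model(name): a dict with "camera_matrix" (3x3 intrinsics, pixels), "position" and "attitude" of the camera in the world; the wrist camera has in their place "mount" (4x4, takes a point from camera to tool coordinates, whose origin is the TCP and whose axes are the flange's). Camera axes: x right, y down, z forward; pixel columns grow to the right and rows downward; lengths in m; the calibration is good to about 2 mm. A picture is of the moment at which its call begins: read the wrist's pose just before it. camera_model takes no time and is no camera call.
- robot.hand_in(): hands the job in; it is judged then, once.
The state is a dict: "time": time; "qpos": joint angles; "qvel": joint speeds; "joint_efforts": joint torques, N m; "tool_pos": TCP position; "tool_rot": TCP orientation; "contact_force": force on the tool from outside, world axes, zero at the start; "torque": the same for the moment, N m; "opening": finger opening in m; "grip_force": force on a finger pad.
Only numpy, scipy, OpenCV 4.12 (cv2) and the standard library are available. Lean on these libraries where they do the work, as an engineer would, in place of code of your own. Each camera call takes 0.05 s, during which the arm holds its last target. There are 200 camera calls.

## Task

Put the loose steel divider back in the empty row of the mail rack, the one farther from the robot: feel for the slots so that all ten tabs go in together, press it gently down until it sits fully home on the rack's floor, and let go. The tabs bend if they are forced, and the other things on the shelf stay where they are.

Things in the scene. Friction and masses are not known exactly. Their poses are not given: they have to be found in the camera images.
- divider: Loose stainless steel divider, 3 mm sheet folded as a narrow inverted U, 0.3 kg, standing upright on its tabs on the shelf: 24 mm thick (its x), 150 mm wide (its y), 117 mm tall with the tabs. Front and back are alike: either way round will do. Origin: centre of its underside, level with the tab ends; z up.
- grip (a point): Middle of the divider's top edge, 117 mm above the tab ends. It is grasped from above across the 24 mm. More than 45 N between divider and rack bends the tabs.
- tabs (a point): Same point as the divider's origin, level with the ends of its ten tabs. Two rows of five tabs hang from the lower edges of its walls, each 3 mm thick (x), 12 mm wide (y), 12 mm long, centred at x = -10.5 and +10.5 mm and y = -60, -30, 0, 30, 60 mm.
- rack: Stainless mail rack with three letter slots, fixed, 176 mm (its x) by 200 mm (its y). Origin: centre of its underside at shelf level; at zero yaw x points away from the robot. Wire frames at x = -82 mm (85 mm high) and +82 mm (105 mm high). A divider like the loose one is seated at x = -32 mm, its top 129 mm above the shelf; the rear row at x = +32 mm is empty.
- row (a point): Fixed point of the rack: middle of the empty row, x = 32 mm, at the top of the floor pan, 24 mm above the shelf. Pan has ten slots in the tabs' pattern, each 6 mm (x) by 14 mm (y). The pan is screwed down through long holes: the slots as a whole lie anywhere up to 9 mm either way along the rack's y from this point. This is not measured, and the pan does not shift when pushed gently.
- row_seat (a point): Fixed point of the rack, x = 32 mm, 12 mm above the shelf: the height of the divider's origin when fully home, its walls resting on the pan. Spring leaves in the two middle slots grip the tabs between about 5 and 8 mm below the pan's top; pushing past them takes about 10 to 20 N, and the divider does not drop home by its own weight.
- bamboo_box: closed bamboo box, 80 x 120 x 59 mm high, not part of the job. Origin: centre of its underside.
- bowl: glass bowl, 120 mm across, 50 mm high, not part of the job. Origin: centre of its underside.
- bike_key: bike lock key with a blue plastic head, 65 mm long, 7 mm thick, not part of the job. Origin: centre of its underside.
- whistle: chrome whistle, 50 mm long, 22 mm high, not part of the job. Origin: centre of its underside.
- glasses_case: black glasses case, 62 x 155 x 40 mm high, not part of the job. Origin: centre of its underside.
- succulent: small succulent in a white pot, 72 mm across, 90 mm high, not part of the job. Origin: centre of its underside.
- torch: aluminium pocket torch lying on its side, 110 mm long, 30 mm thick, not part of the job. Origin: centre of its underside.
Not all that is in view belongs to the job. Of the things shaped like the divider, the stainless one is meant.

How it is judged:
On the way, in this order (a step that is already met when the one before it is completed fails the run):
1. the divider is lifted clear of the shelf (height (world z) of divider above 0.045 m), for 0.1 s.
2. all ten tabs have entered the slots of the empty row (x of divider in the frame of rack between 0.0285 and 0.0355 m and y of divider in the frame of rack between -0.0115 and 0.0115 m and angle between the x axis of divider and the x axis of rack, either way round below 0.05 rad and angle between divider's own z axis and vertical below 0.08 rad and z of divider in the frame of rack below 0.0215 m), for 0.1 s.
At the end, for the whole second after the job is handed in: The divider is released and at rest in the rack's empty rear row, all ten tabs in their slots, its walls down on the floor pan (within 1.8 mm of fully home), upright and in line with the rack (within 0.05 rad; tilt under 0.08 rad) (x of divider in the frame of rack between 0.0285 and 0.0355 m and y of divider in the frame of rack between -0.0115 and 0.0115 m and angle between the x axis of divider and the x axis of rack, either way round below 0.05 rad and angle between divider's own z axis and vertical below 0.08 rad and z of divider in the frame of rack below 0.0138 m and linear speed of divider below 0.01 m/s); the robot touches nothing.
It fails at once if the tabs are forced: more than 45 N between divider and rack (contact force between divider and rack above 45 N).
It fails at once if another thing on the shelf is moved by more than 20 mm (distance of any of bamboo_box, bowl, bike_key, whistle, glasses_case, succulent, torch from where it was at the start of the episode above 0.02 m).
It also fails if it takes over 54 s, if anything falls off the work surface, if the arm or the gripper's body presses on something with over 40 N, if the wrist force passes 120 N, or if a joint passes its speed limit or range.

## Working session

There is one attempt and no reset: what is moved stays moved. The work goes in short steps, Python scripts to look and compute and a shell command to move; the robot and the scene stay as the last step left them, time stands still between calls to the robot, and variables do not carry over. Pictures are saved under pics/ and viewed, at most 10 in all, crops included, and the job is handed in when it is done.

```bash
mkdir -p pics
python3 - <<'E'
from cell import robot
import cv2,numpy as np
for n in("scene","top"):
    im=robot.read_camera(n);cv2.imwrite(f"pics/{n}0.png",im[:,:,::-1])
    m=robot.camera_model(n);print(n,m)
print(robot.camera_model("wrist"));print(robot.observe())
E
```

```text
scene {'camera_matrix': array([[432.33672107,   0.        , 317.78543322],
       [  0.        , 432.33672107, 196.6296914 ],
       [  0.        ,   0.        ,   1.        ]]), 'position': array([0.96219075, 0.76483899, 0.6524502 ]), 'attitude': array([-2.16682595e+00, -1.46985917e-03,  2.62732852e+00])}
top {'camera_matrix': array([[469.24257655,   0.        , 316.01209637],
       [  0.        , 469.24257655, 199.25802838],
       [  0.        ,   0.        ,   1.        ]]), 'position': array([0.28323581, 0.01234771, 1.17680584]), 'attitude': array([-2.89407467e+00, -1.36183655e-03, -1.51925339e+00])}
{'camera_matrix': array([[297.85973522,   0.        , 322.11127587],
       [  0.        , 297.85973522, 199.98411918],
       [  0.        ,   0.        ,   1.        ]]), 'mount': array([[-5.88082640e-04, -9.63127476e-01, -2.69044828e-01,
         7.20418141e-02],
       [ 9.99999103e-01, -2.42646873e-04, -1.31718660e-03,
        -4.74066481e-04],
       [ 1.20333572e-03, -2.69045361e-01,  9.63126755e-01,
        -1.50556558e-01],
       [ 0.00000000e+00,  0.00000000e+00,  0.00000000e+00,
         1.00000000e+00]])}
{'time': 0.1, 'qpos': array([-1.46798157e+00,  3.42633705e-01,  1.52491087e+00,  5.10141033e-06,
        1.27541490e+00, -1.46036380e-01]), 'qvel': array([ 0.00155638, -0.00387338, -0.00230644, -0.00029408, -0.00027157,
        0.00120592]), 'joint_efforts': array([ 3.44910295e-03, -4.32002842e+01, -2.44696462e+01,  7.19509763e-02,
        5.26475371e-02, -5.97104872e-05]), 'tool_pos': array([ 0.1292706 , -0.50847266,  0.23412821]), 'tool_rot': array([-3.14024109e+00, -2.03722807e-04,  2.48849511e-01]), 'contact_force': array([-0.58386563,  0.30007603,  0.31803851]), 'torque': array([ 0.01503676,  0.03444206, -0.01249764]), 'grip_force': 0.0, 'opening': 0.091733503420322}
```

View pics/scene0.png

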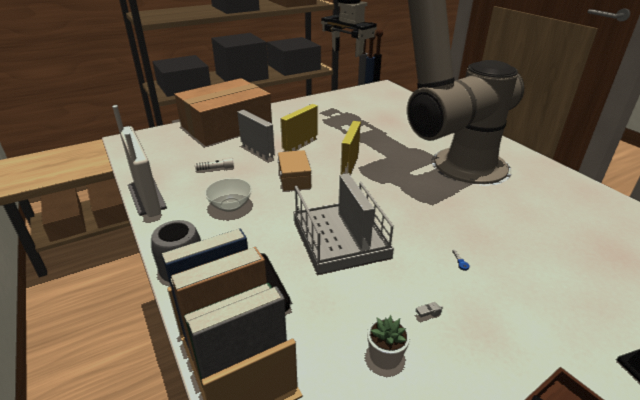

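View pics/top0.png

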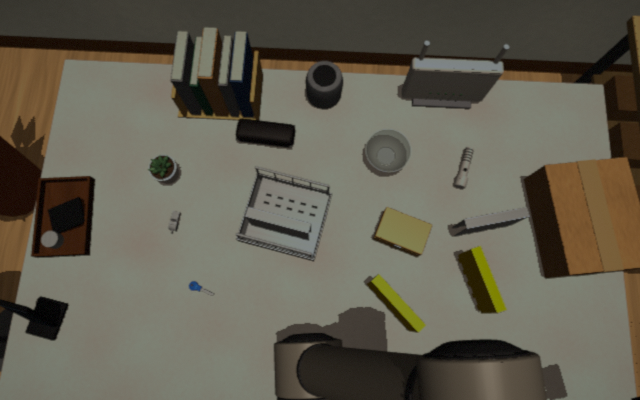

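Candidates in the top view are the grey piece at (490,221), the yellow ones at (397,303) and (483,280), and the seated divider in the rack at (280,222). I choose the grey one at (490,221), as it is stainless and loose. One montage of close crops will check that choice.

Run:
```python
import cv2,numpy as np
t=cv2.imread("pics/top0.png")
a=cv2.resize(t[190:260,435:545],None,fx=7,fy=4.2*7/4.2,interpolation=cv2.INTER_CUBIC)[:, :770]
b=cv2.resize(t[160:265,230:340],None,fx=5,fy=5,interpolation=cv2.INTER_CUBIC)
cv2.imwrite("pics/cropA.png",a);cv2.imwrite("pics/cropB.png",b);print(a.shape,b.shape)
```

```text
(490, 770, 3) (525, 550, 3)
```

View pics/cropA.png

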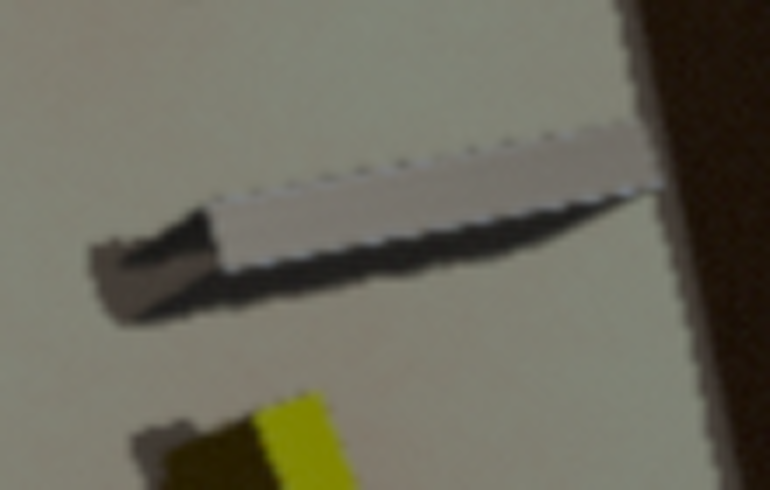

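View pics/cropB.png

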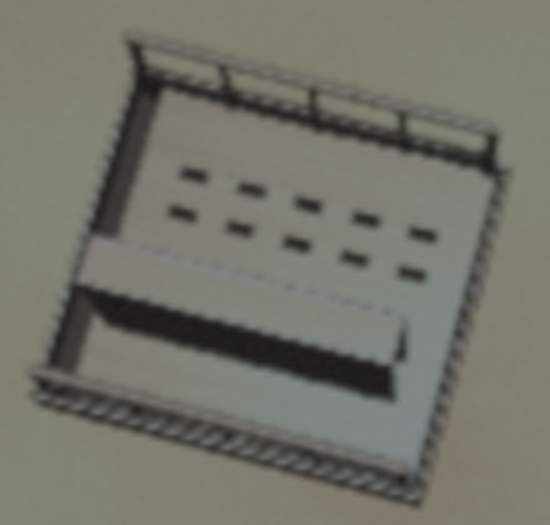

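```bash
cat > h.py <<'E'
from cell import robot
import cv2,numpy as np
from scipy.spatial.transform import Rotation as R
def cam(n,st=None):
    m=robot.camera_model(n)
    if n!="wrist": return m["camera_matrix"],R.from_euler('xyz',m["attitude"]).as_matrix(),m["position"]
    T=m["mount"];Rt=R.from_euler('xyz',st["tool_rot"]).as_matrix()
    return m["camera_matrix"],Rt@T[:3,:3],st["tool_pos"]+Rt@T[:3,3]
def unproj(c,uv,z):
    K,Rc,p=c;uv=np.atleast_2d(uv).astype(float)
    d=(Rc@np.linalg.inv(K)@np.c_[uv,np.ones(len(uv))].T).T
    return p+d*((z-p[2])/d[:,2])[:,None]
def proj(c,P):
    K,Rc,p=c;q=(K@Rc.T@(np.atleast_2d(P)-p).T).T
    return q[:,:2]/q[:,2:]
E
python3 - <<'E'
from h import *
np.set_printoptions(precision=4,suppress=True)
c=cam("top")
A=(np.array([(210,203),(222,272),(660,187),(640,122)])+.5)/7-.5+[435,190]
P=unproj(c,A,.117);print(P,"centre",P.mean(0))
print([np.linalg.norm(P[i]-P[(i+1)%4]) for i in range(4)])
B=(np.array([(194,175),(252,190),(309,205),(367,219),(424,235),(182,214),(240,229),(297,244),(355,258),(412,274)])+.5)/5-.5+[230,160]
S=unproj(c,B,.024);print("slots",S.mean(0),S)
d=S[[4,9]].mean(0)-S[[0,5]].mean(0);print(np.linalg.norm(d),np.arctan2(d[1],d[0]),np.linalg.norm(S[:5].mean(0)-S[5:].mean(0)))
# seated divider top corners, z=.129
B=(np.array([(92,236),(75,288),(397,362),(407,314)])+.5)/5-.5+[230,160]
D=unproj(c,B,.129);print("seated",D,D.mean(0))
# rack pan corners guess
E
```

```text
[[ 0.5227 -0.3199  0.117 ]
 [ 0.4997 -0.3232  0.117 ]
 [ 0.5358 -0.4684  0.117 ]
 [ 0.5575 -0.463   0.117 ]] centre [ 0.5289 -0.3936  0.117 ]
[np.float64(0.023187042281731726), np.float64(0.1495737121200182), np.float64(0.02242381644920915), np.float64(0.14736768459243685)]
slots [0.5574 0.0902 0.024 ] [[0.5802 0.1472 0.024 ]
 [0.5738 0.1172 0.024 ]
 [0.5675 0.0878 0.024 ]
 [0.5618 0.0581 0.024 ]
 [0.5549 0.0289 0.024 ]
 [0.5595 0.1517 0.024 ]
 [0.5532 0.1218 0.024 ]
 [0.547  0.0926 0.024 ]
 [0.5413 0.0629 0.024 ]
 [0.5345 0.0338 0.024 ]]
0.1207255264246787 -1.7802048111495332 0.02108386990082955
seated [[0.5218 0.1794 0.129 ]
 [0.4971 0.185  0.129 ]
 [0.4706 0.0365 0.129 ]
 [0.4929 0.0332 0.129 ]] [0.4956 0.1085 0.129 ]
```

Crop A shows the grey stainless divider with clean top corners, measuring 150 x 23 mm, so the choice holds. Crop B shows the ten slots, with a 30 mm pitch and 21 mm between rows. That puts the divider centre at (0.529,-0.394) with yaw 0.24, and the slot centre at (0.557,0.090) with rack yaw -0.21. The tool yaw needs to be about 1.81 for the grasp and 1.36 for the insertion.

```bash
python3 -m jog '[[[0.3,0.04,0,0,-0.12],[0.3,0.08,-0.002,0,-0.24],[0.3,0.12,-0.004,0,-0.36],[0.3,0.16,-0.005,0,-0.48],[0.3,0.2,-0.006,0,-0.6]]]' 20
```

```text
time: 0.52
tool_pos: [0.3231, -0.4528, 0.2345]
tool_rot: [-3.141, -0.0, 0.854]
contact_force: [-0.1, -0.8, 0.4]
opening: 0.0634
grip_force: 0.0
```

```bash
python3 -m jog '[[[0.3,0.034,0.022,0,-0.12],[0.3,0.068,0.044,0,-0.24],[0.3,0.102,0.066,0,-0.36],[0.3,0.136,0.088,0,-0.48],[0.3,0.17,0.11,0,-0.6]]]' && python3 -m jog '[[[0.3,0,0,0,-0.12],[0.3,0,0,0,-0.24],[0.3,0,0,0,-0.36],[0.3,0,0,0,-0.36],[0.3,0,0,0,-0.36]]]'
python3 - <<'E'
from h import *
s=robot.observe();im=robot.read_camera("wrist");np.save("w1.npy",im)
c=cam("wrist",s);print(s["tool_pos"],s["tool_rot"])
print(proj(c,[[.5289,-.3936,.117],[.5227,-.3199,.117],[.4997,-.3232,.117],[.5358,-.4684,.117],[.5575,-.463,.117]]))
cv2.imwrite("pics/w1.png",im[:,:,::-1])
E
```

```text
time: 0.93
tool_pos: [0.5183, -0.3978, 0.2343]
tool_rot: [-3.141, -0.0, 1.455]
contact_force: [1.2, -0.0, 0.6]
opening: 0.0598
grip_force: 0.0
time: 1.35
tool_pos: [0.5164, -0.3987, 0.2342]
tool_rot: [-3.141, -0.001, 1.805]
contact_force: [0.5, 0.1, -0.4]
opening: 0.0595
grip_force: 0.0
[ 0.5164487  -0.39874859  0.23422112] [-3.14105581e+00 -7.70403570e-04  1.80522827e+00]
[[336.93218313 196.23813462]
 [350.83883969 114.40582229]
 [324.06867647 111.84909435]
 [325.28222994 268.40657441]
 [347.72919714 268.21145835]]
```

View pics/w1.png

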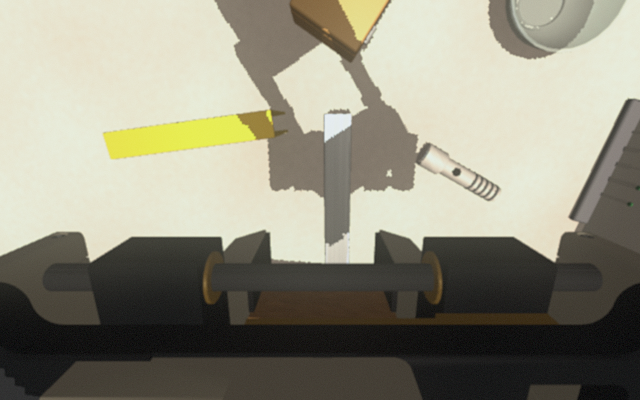

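The wrist view shows the divider's top strip from x 324–351 at row 113 to row 262, which matches the projection. The yellow end at (275,120) and the torch at (460,170) are clear of the fingers.

```bash
python3 -m jog '[[[0.3,0.002,0.0133,0.03,0],[0.3,0.002,0.0133,0.06,0],[0.3,0.002,0.0133,0.09,0],[0.3,0.002,0.0133,0.115,0],[0.3,0.002,0.0133,0.12,0]]]' && python3 -m jog '[[[0.3,0,0,0.02,0],[0.3,0,0,0.02,0],[0.3,0,0,0.02,0],[-0.6,0,0,0.02,0],[-0.6,0,0,0.02,0]]]' 25 && python3 -m jog '[[[-0.8,0,0,0,0],[-0.8,0,0,0,0],[-0.8,0,0,0,0],[-0.8,0,0,0,0],[-0.8,0,0,0,0]]]' 25
```

```text
time: 1.82
tool_pos: [0.5268, -0.3921, 0.1097]
tool_rot: [-3.137, -0.007, 1.806]
contact_force: [-1.2, -0.7, -0.7]
opening: 0.0596
grip_force: 0.0
time: 2.23
tool_pos: [0.5297, -0.3946, 0.0968]
tool_rot: [3.14, 0.003, 1.808]
contact_force: [-0.2, 0.3, 0.3]
opening: 0.0504
grip_force: 0.0
time: 2.65
tool_pos: [0.5292, -0.3939, 0.0951]
tool_rot: [3.141, 0.001, 1.809]
contact_force: [0.4, -0.1, 2.5]
opening: 0.024
grip_force: 25.0
```

```bash
python3 -m jog '[[[-0.8,0,0,-0.01,0],[-0.8,0,0,-0.04,0],[-0.8,0,0,-0.08,0],[-0.8,0,0,-0.12,0],[-0.8,0,0,-0.15,0]]]' 40 && python3 -m jog '[[[-0.8,0,0,0,0],[-0.8,0,0,0,0],[-0.8,0,0,0,0]]]'
python3 - <<'E'
from h import *
s=robot.observe();print(s["tool_pos"],s["tool_rot"],s["opening"],s["grip_force"],s["contact_force"],s["torque"])
y=s["tool_rot"][2];d=np.array([.5574,.0902])-s["tool_pos"][:2]
print(d@[np.cos(y),np.sin(y)],d@[np.sin(y),-np.cos(y)])
E
```

```text
time: 3.07
tool_pos: [0.5291, -0.3939, 0.2484]
tool_rot: [3.14, 0.002, 1.809]
contact_force: [0.5, -0.2, -3.5]
opening: 0.0239
grip_force: 40.0
time: 3.32
tool_pos: [0.5284, -0.3932, 0.2433]
tool_rot: [-3.14, -0.002, 1.809]
contact_force: [0.7, 0.1, -3.7]
opening: 0.0239
grip_force: 40.0
[ 0.52836801 -0.39323722  0.24333654] [-3.13996246e+00 -2.34406064e-03  1.80875140e+00] 0.023910968654471607 39.98979985713959 [ 0.66298281  0.10959251 -3.71037927] [ 0.04735905 -0.09846114  0.04850702]
0.4629716427764545 0.14216773101966354
```

```bash
python3 -m jog '[[[-0.8,0.025,0.007,0,0.04],[-0.8,0.06,0.018,0,0.12],[-0.8,0.098,0.029,0,0.2],[-0.8,0.136,0.04,0,0.28],[-0.8,0.174,0.051,0,0.36]]]'
python3 - <<'E'
from h import *
s=robot.observe()
y=s["tool_rot"][2];d=np.array([.5574,.0902])-s["tool_pos"][:2]
print(d@[np.cos(y),np.sin(y)],d@[np.sin(y),-np.cos(y)])
E
```

```text
time: 3.73
tool_pos: [0.5361, -0.2106, 0.242]
tool_rot: [-3.137, -0.002, 1.444]
contact_force: [1.7, 0.9, -3.2]
opening: 0.024
grip_force: 40.0
0.3010303931120298 -0.01693097082799106
```

```bash
python3 -m jog '[[[-0.8,0.04,-0.002,0,0.04],[-0.8,0.08,-0.004,0,0.085],[-0.8,0.12,-0.006,0,0.085],[-0.8,0.16,-0.008,0,0.085],[-0.8,0.2,-0.011,0,0.085]]]' && python3 -m jog '[[[-0.8,0.035,0.0,0,0],[-0.8,0.07,0.0,0,0],[-0.8,0.095,0.0,0,0],[-0.8,0.1,0.0,0,0],[-0.8,0.1,0,0,0]]]' 
python3 -m jog '[[[-0.8,0,0,0,0],[-0.8,0,0,0,0]]]'
python3 - <<'E'
from h import *
np.set_printoptions(precision=4,suppress=True)
s=robot.observe()
y=s["tool_rot"][2];d=np.array([.5574,.0902])-s["tool_pos"][:2];print(s["tool_pos"],y)
print(d@[np.cos(y),np.sin(y)],d@[np.sin(y),-np.cos(y)])
im=robot.read_camera("wrist");cv2.imwrite("pics/w2.png",im[:,:,::-1])
im2=robot.read_camera("scene");cv2.imwrite("pics/s2.png",im2[:,:,::-1])
yw=-.2094;r=np.array([[np.cos(yw),-np.sin(yw)],[np.sin(yw),np.cos(yw)]])
S=[np.r_[np.array([.5574,.0902])+r@[a,b],.024] for a in(-.0105,.0105) for b in(-.06,-.03,0,.03,.06)]
print(proj(cam("wrist",s),S))
E
```

```text
time: 4.15
tool_pos: [0.5496, -0.0108, 0.2424]
tool_rot: [-3.137, 0.0, 1.364]
contact_force: [0.7, -0.2, -2.7]
opening: 0.0236
grip_force: 40.0
time: 4.57
tool_pos: [0.5705, 0.0867, 0.2423]
tool_rot: [-3.137, 0.001, 1.367]
contact_force: [0.5, 0.4, -3.6]
opening: 0.0241
grip_force: 40.0
time: 4.73
tool_pos: [0.571, 0.0837, 0.2437]
tool_rot: [-3.14, 0.001, 1.363]
contact_force: [-0.4, 0.4, -3.0]
opening: 0.0238
grip_force: 40.0
[0.571  0.0837 0.2437] 1.3626465925923505
0.003511158705097893 -0.01464867711119117
[[303.8761 218.964 ]
 [303.5076 196.9099]
 [303.1232 173.9071]
 [302.7219 149.8932]
 [302.3026 124.7998]
 [319.8584 218.9884]
 [319.8263 196.9318]
 [319.7929 173.9264]
 [319.7581 149.9095]
 [319.7216 124.8129]]
```

View pics/w2.png

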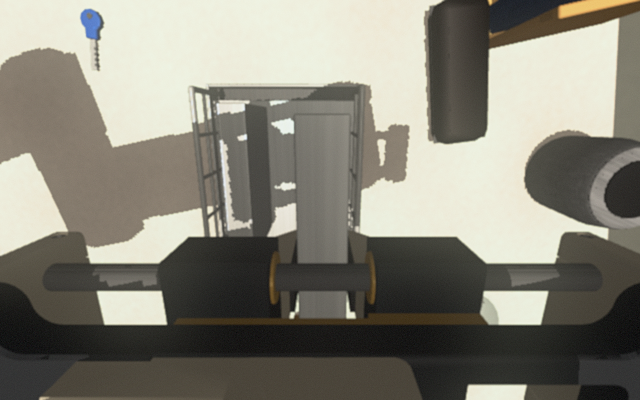

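In the wrist view the held divider covers cols 295–350 from row 113 down, straight in the hand, and it hides the slots. I'll step 40 mm sideways to see the slots past it, then measure both in the same camera.

```bash
python3 -m jog '[[[-0.8,0.002,0.015,0,0],[-0.8,0.003,0.035,0,0],[-0.8,0.003,0.04,0,0],[-0.8,0.003,0.04,0,0],[-0.8,0.003,0.04,0,0]]]'
python3 -m jog '[[[-0.8,0,0,0,0],[-0.8,0,0,0,0],[-0.8,0,0,0,0]]]'
python3 - <<'E'
from h import *
import json
s=robot.observe();print(s["tool_pos"],s["tool_rot"])
im=np.mean([robot.read_camera("wrist").astype(float) for _ in range(4)],0).astype(np.uint8)
np.save("w3.npy",im);json.dump({k:list(map(float,s[k])) for k in("tool_pos","tool_rot")},open("s3.json","w"))
yw=-.2094;r=np.array([[np.cos(yw),-np.sin(yw)],[np.sin(yw),np.cos(yw)]])
S=[np.r_[np.array([.5574,.0902])+r@[a,b],.024] for a in(-.0105,.0105) for b in(-.06,-.03,0,.03,.06)]
print(proj(cam("wrist",s),S).round(1).tolist())
cv2.imwrite("pics/w3.png",cv2.resize(im[80:250,170:370,::-1],None,fx=3.5,fy=3.5,interpolation=cv2.INTER_CUBIC))
E
```

```text
time: 5.25
tool_pos: [0.6108, 0.079, 0.2443]
tool_rot: [-3.14, 0.0, 1.363]
contact_force: [0.0, 0.2, -3.6]
opening: 0.0241
grip_force: 40.0
time: 5.5
tool_pos: [0.6108, 0.0798, 0.245]
tool_rot: [3.142, 0.0, 1.364]
contact_force: [0.6, -0.1, -3.2]
opening: 0.0239
grip_force: 40.0
[0.61079438 0.07982162 0.24497364] [3.14154764e+00 6.93543799e-05 1.36393822e+00]
[[273.5, 221.9], [272.6, 200.1], [271.5, 177.3], [270.5, 153.5], [269.4, 128.7], [289.4, 222.0], [288.8, 200.1], [288.1, 177.3], [287.4, 153.5], [286.7, 128.7]]
```

View pics/w3.png

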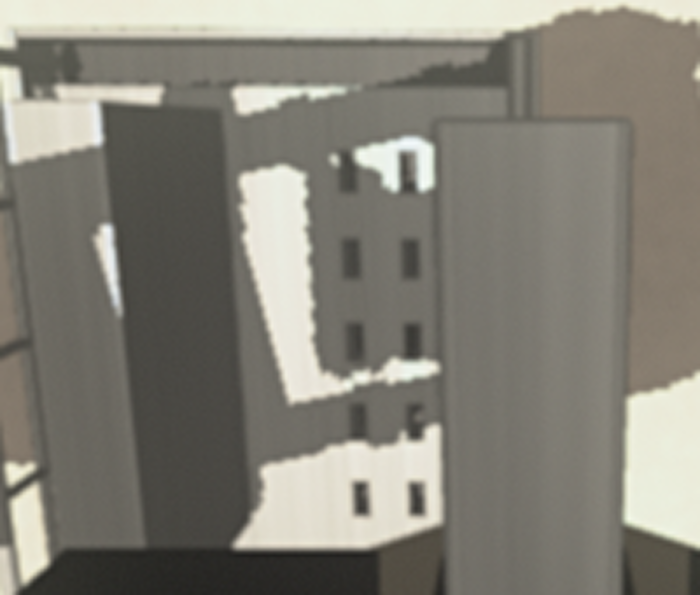

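The crop shows all ten slots, the left row from (348,172) to (361,498) and the right row from (408,172) to (416,498). The divider's end edge is at row 121, cols 436–630.

Run:
```python
from h import *
import json
np.set_printoptions(precision=4,suppress=True)
s={k:np.array(v) for k,v in json.load(open("s3.json")).items()};c=cam("wrist",s)
px=lambda a:(np.array(a)+.5)/3.5-.5+[170,80]
S=unproj(c,px([(348,172),(351,259),(355,342),(358,421),(361,498),(408,172),(410,258),(412,341),(414,421),(416,498)]),.024)
y=s["tool_rot"][2];M=np.array([[np.cos(y),np.sin(y)],[np.sin(y),-np.cos(y)]])
print("slots",S.mean(0));T=(S[:,:2]-s["tool_pos"][:2])@M.T;print(T,T.mean(0))
d=T[[0,5]].mean(0)-T[[4,9]].mean(0);print("len",np.linalg.norm(d),"ang tool",np.arctan2(d[1],d[0]),"dx",np.linalg.norm(T[:5].mean(0)-T[5:].mean(0)))
D=unproj(c,px([(436,121),(630,121),(444,560),(622,560)]),s["tool_pos"][2]+.0219)
print("div",(D[:,:2]-s["tool_pos"][:2])@M.T)
```

```text
slots [0.5566 0.0904 0.024 ]
[[ 0.0591 -0.0651]
 [ 0.029  -0.0655]
 [-0.0009 -0.0655]
 [-0.0306 -0.0658]
 [-0.0608 -0.066 ]
 [ 0.0591 -0.0443]
 [ 0.0294 -0.0446]
 [-0.0005 -0.0448]
 [-0.0306 -0.0451]
 [-0.0608 -0.0452]] [-0.0008 -0.0552]
len 0.11983329190936293 ang tool 0.007498220465177077 dx 0.020781566057885347
div [[ 0.0738 -0.0122]
 [ 0.0738  0.0109]
 [ 0.0177 -0.0125]
 [ 0.0177  0.0111]]
```

```bash
python3 -m jog '[[[-0.8,0,-0.02,0,0.005],[-0.8,0,-0.045,0,0.005],[-0.8,0,-0.054,0,0.005],[-0.8,0,-0.054,0,0.005],[-0.8,0,-0.054,0,0.005]]]' && python3 -m jog '[[[-0.8,0,0,0.02,0],[-0.8,0,0,0.05,0],[-0.8,0,0,0.08,0],[-0.8,0,0,0.1,0],[-0.8,0,0,0.105,0]]]' && python3 -m jog '[[[-0.8,0,0,0.005,0],[-0.8,0,0,0.01,0],[-0.8,0,0,0.01,0],[-0.8,0,0,0.01,0]]]'
python3 - <<'E'
from h import *
np.set_printoptions(precision=4,suppress=True)
s=robot.observe();print(s["tool_pos"],s["tool_rot"],"tabz",s["tool_pos"][2]-.0951)
y=s["tool_rot"][2];M=np.array([[np.cos(y),np.sin(y)],[np.sin(y),-np.cos(y)]])
for t in([.5566,.0904],[.5574,.0902]): print(M@(np.array(t)-s["tool_pos"][:2])-[-.0012,-.0007])
im=robot.read_camera("wrist");cv2.imwrite("pics/w4.png",im[:,:,::-1])
E
```

```text
time: 6.12
tool_pos: [0.5588, 0.0909, 0.2453]
tool_rot: [3.14, -0.0, 1.359]
contact_force: [-0.0, -0.6, -3.2]
opening: 0.0235
grip_force: 40.0
time: 6.53
tool_pos: [0.5574, 0.0904, 0.1358]
tool_rot: [-3.136, 0.002, 1.358]
contact_force: [-0.5, -0.0, -3.1]
opening: 0.0236
grip_force: 40.0
time: 6.87
tool_pos: [0.5593, 0.0908, 0.1307]
tool_rot: [3.14, -0.0, 1.359]
contact_force: [-0.2, -0.4, -2.8]
opening: 0.024
grip_force: 40.0
[0.5593 0.0908 0.1307] [ 3.1397 -0.0004  1.3588] tabz 0.03559089149292756
[ 0.0002 -0.0018]
[ 0.0002 -0.001 ]
```

```bash
python3 -m jog '[[[-0.8,0,-0.001,0.003,0],[-0.8,0,-0.001,0.006,0],[-0.8,0,-0.001,0.008,0],[-0.8,0,-0.001,0.009,0],[-0.8,0,-0.001,0.009,0]]]' && python3 -m jog '[[[-0.8,0,0,0.001,0],[-0.8,0,0,0.002,0],[-0.8,0,0,0.003,0],[-0.8,0,0,0.0035,0],[-0.8,0,0,0.0035,0]]]'
```

```text
time: 7.33
tool_pos: [0.5573, 0.091, 0.1204]
tool_rot: [-3.141, 0.0, 1.359]
contact_force: [-1.2, -0.5, -3.1]
opening: 0.0238
grip_force: 40.0
time: 7.75
tool_pos: [0.5574, 0.091, 0.117]
tool_rot: [-3.141, 0.0, 1.359]
contact_force: [-0.2, 0.1, -3.5]
opening: 0.0237
grip_force: 40.0
```

```bash
python3 -m jog '[[[-0.8,0,0,0.0005,0],[-0.8,0,0,0.001,0],[-0.8,0,0,0.0015,0],[-0.8,0,0,0.002,0],[-0.8,0,0,0.002,0]]]'
```

```text
time: 8.17
tool_pos: [0.5574, 0.091, 0.1151]
tool_rot: [-3.141, 0.0, 1.359]
contact_force: [-0.1, -0.1, -3.2]
opening: 0.024
grip_force: 40.0
```

The tab ends are about 4 mm below the pan top with no contact force, so the tabs have entered. Next is the spring leaves, in small steps.

```bash
python3 -m jog '[[[-0.8,0,0,0.0005,0],[-0.8,0,0,0.001,0],[-0.8,0,0,0.0015,0],[-0.8,0,0,0.002,0],[-0.8,0,0,0.002,0]]]'; python3 -m jog '[[[-0.8,0,0,0.0005,0],[-0.8,0,0,0.001,0],[-0.8,0,0,0.0015,0],[-0.8,0,0,0.0015,0],[-0.8,0,0,0.0015,0]]]'
```

```text
time: 8.58
tool_pos: [0.5576, 0.091, 0.1134]
tool_rot: [3.141, 0.0, 1.359]
contact_force: [-0.2, 0.9, -1.1]
opening: 0.0238
grip_force: 40.0
time: 9.0
tool_pos: [0.5577, 0.0911, 0.1127]
tool_rot: [3.141, -0.0, 1.359]
contact_force: [-3.0, -0.7, 6.8]
opening: 0.024
grip_force: 40.0
```

```bash
python3 -m jog '[[[-0.8,0,0,0.0004,0],[-0.8,0,0,0.0008,0],[-0.8,0,0,0.001,0],[-0.8,0,0,0.001,0]]]'
```

```text
time: 9.33
tool_pos: [0.5578, 0.0911, 0.1123]
tool_rot: [3.14, -0.0, 1.359]
contact_force: [-3.5, 0.1, 10.7]
opening: 0.0236
grip_force: 40.0
```

```bash
python3 -m jog '[[[-0.8,0,0,0.0004,0],[-0.8,0,0,0.0007,0],[-0.8,0,0,0.0007,0],[-0.8,0,0,0.0007,0]]]'
```

```text
time: 9.67
tool_pos: [0.558, 0.0911, 0.1118]
tool_rot: [3.139, -0.0, 1.359]
contact_force: [-2.3, -0.7, 11.6]
opening: 0.0235
grip_force: 40.0
```

```bash
python3 -m jog '[[[-0.8,0,-0.0003,0.0004,0],[-0.8,0,-0.0003,0.0008,0],[-0.8,0,-0.0003,0.001,0],[-0.8,0,-0.0003,0.001,0]]]'; python3 -m jog '[[[-0.8,0,0,0.0003,0],[-0.8,0,0,0.0006,0],[-0.8,0,0,0.0006,0],[-0.8,0,0,0.0006,0]]]'
```

```text
time: 10.0
tool_pos: [0.5581, 0.0911, 0.1115]
tool_rot: [3.138, -0.001, 1.359]
contact_force: [-2.8, 0.3, 14.9]
opening: 0.0238
grip_force: 40.0
time: 10.33
tool_pos: [0.5583, 0.0911, 0.1109]
tool_rot: [3.138, -0.001, 1.359]
contact_force: [-2.5, -0.6, 13.9]
opening: 0.0238
grip_force: 40.0
```

```bash
python3 -m jog '[[[-0.8,0,0,0.0003,0],[-0.8,0,0,0.0006,0],[-0.8,0,0,0.0008,0],[-0.8,0,0,0.0008,0]]]'; python3 -m jog '[[[-0.8,0,0,0.0003,0],[-0.8,0,0,0.0006,0],[-0.8,0,0,0.0006,0],[-0.8,0,0,0.0006,0]]]'
```

```text
time: 10.67
tool_pos: [0.5581, 0.0911, 0.1089]
tool_rot: [3.139, -0.001, 1.359]
contact_force: [-0.5, 0.1, 5.1]
opening: 0.0239
grip_force: 40.0
time: 11.0
tool_pos: [0.5578, 0.0912, 0.1076]
tool_rot: [3.14, -0.0, 1.359]
contact_force: [-1.3, 0.6, 6.2]
opening: 0.0239
grip_force: 40.0
```

```bash
python3 -m jog '[[[-0.8,0,0,0.0003,0],[-0.8,0,0,0.0006,0],[-0.8,0,0,0.0006,0],[-0.8,0,0,0.0006,0]]]'; python3 -m jog '[[[-0.8,0,0,0.0003,0],[-0.8,0,0,0.0006,0],[-0.8,0,0,0.0006,0],[-0.8,0,0,0.0006,0]]]'
```

```text
time: 11.33
tool_pos: [0.5578, 0.0912, 0.107]
tool_rot: [3.14, -0.0, 1.359]
contact_force: [0.6, 0.1, 6.1]
opening: 0.0235
grip_force: 40.0
time: 11.67
tool_pos: [0.5578, 0.0912, 0.107]
tool_rot: [3.14, -0.001, 1.359]
contact_force: [-1.4, 0.9, 10.3]
opening: 0.0242
grip_force: 40.0
```

```bash
python3 -m jog '[[[-0.8,0,0,0.0005,0],[-0.8,0,0,0.001,0],[-0.8,0,0,0.001,0],[-0.8,0,0,0.001,0]]]'
```

```text
time: 12.0
tool_pos: [0.5579, 0.0912, 0.1069]
tool_rot: [3.139, -0.001, 1.359]
contact_force: [-4.2, 0.9, 17.6]
opening: 0.024
grip_force: 40.0
```

It is hard against the floor at the expected height of 0.107. I'll take off the preload, open part-way and check before retreating.

```bash
python3 -m jog '[[[-0.8,0,0,-0.001,0],[-0.8,0,0,-0.002,0],[-0.8,0,0,-0.002,0],[-0.8,0,0,-0.002,0]]]' 10; python3 -m jog '[[[-0.1,0,0,0,0],[-0.1,0,0,0,0],[-0.1,0,0,0,0],[-0.1,0,0,0,0],[-0.1,0,0,0,0]]]'; python3 -m jog '[[[-0.1,0,0,-0.02,0],[-0.1,0,0,-0.05,0],[-0.1,0,0,-0.09,0],[-0.1,0,0,-0.12,0],[-0.1,0,0,-0.12,0]]]'
python3 -m jog '[[[-0.1,0,0,0,0],[-0.1,0,0.03,0,0],[-0.1,0,0.05,0,0],[-0.1,0,0.05,0,0],[-0.1,0,0.05,0,0]]]'
python3 - <<'E'
from h import *
s=robot.observe();print(s["tool_pos"],s["tool_rot"]);c=cam("wrist",s)
im=robot.read_camera("wrist");t=robot.read_camera("scene")
cv2.imwrite("pics/end.png",np.hstack([cv2.resize(im[60:260,150:400],(500,400)),cv2.resize(t[150:290,270:410],(300,300))[0:300]] if 0 else [cv2.resize(im[60:260,170:370],(400,400)),cv2.resize(t[150:290,270:410],(400,400))])[:,:,::-1])
yw=-.2094;r=np.array([[np.cos(yw),-np.sin(yw)],[np.sin(yw),np.cos(yw)]])
for o in(0,-.064):
  P=[np.r_[np.array([.557,.0903])+r@[a+o,b],.129] for a in(-.012,.012) for b in(-.075,.075)]
  print(((proj(c,P)-[170,60])*2).round(0).tolist(),((proj(cam("scene"),P)-[270,150])*400/140+400*np.array([1,0])).round(0).tolist())
E
```

```text
time: 12.33
tool_pos: [0.5575, 0.0913, 0.107]
tool_rot: [3.141, -0.0, 1.359]
contact_force: [0.8, 1.5, 3.5]
opening: 0.0239
grip_force: 10.0
time: 12.75
tool_pos: [0.5569, 0.091, 0.1064]
tool_rot: [-3.141, 0.0, 1.359]
contact_force: [0.3, 0.3, -0.5]
opening: 0.0411
grip_force: 0.0
time: 13.17
tool_pos: [0.5601, 0.0912, 0.2336]
tool_rot: [3.13, -0.003, 1.359]
contact_force: [1.2, -0.1, 0.7]
opening: 0.0415
grip_force: 0.0
time: 13.58
tool_pos: [0.6055, 0.0803, 0.2243]
tool_rot: [-3.138, 0.001, 1.358]
contact_force: [-0.7, 0.5, 0.2]
opening: 0.0413
grip_force: 0.0
[0.60550823 0.08028176 0.22433895] [-3.13755928e+00  9.82123151e-04  1.35818202e+00]
[[175.0, 445.0], [151.0, 109.0], [226.0, 445.0], [212.0, 109.0]] [[548.0, 71.0], [612.0, 175.0], [520.0, 76.0], [580.0, 181.0]]
[[37.0, 445.0], [-9.0, 110.0], [89.0, 445.0], [51.0, 110.0]] [[621.0, 59.0], [694.0, 159.0], [594.0, 64.0], [663.0, 165.0]]
```

View pics/end.png

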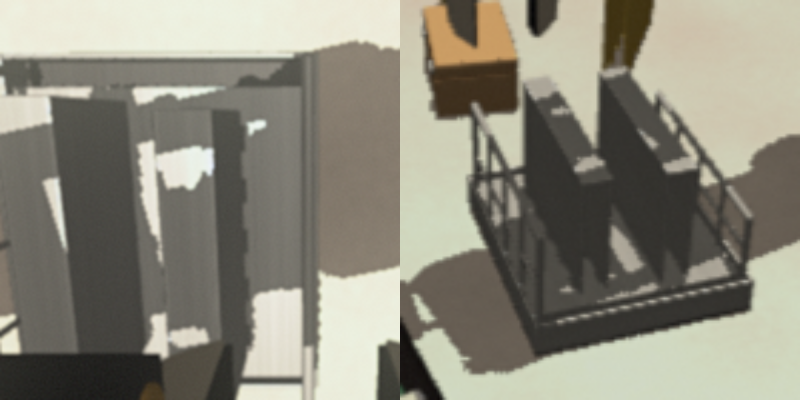

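The divider stands in the rear row. Its top corners, (609,175) and (580,182) in the scene half, are within about 3 px of where a fully home divider should appear, and it sits level with its neighbour. The gripper is clear.

```bash
python3 -m jog '[[[-0.1,0,0,0,0],[-0.1,0,0,0,0],[-0.1,0,0,0,0]]]'; python3 -c "
from cell import robot
print(robot.hand_in())"
```

```text
time: 13.93
tool_pos: [0.6056, 0.0808, 0.227]
tool_rot: [3.142, 0.0, 1.359]
contact_force: [0.9, -0.1, -0.2]
opening: 0.0411
grip_force: 0.0
the job is handed in; nothing more can be done
None
```

The divider is in the rear row with all ten tabs in, pressed down onto the rack's floor and released; the highest force read while pressing was about 18 N, and I handed the job in at about 14 s (no verdict was returned).

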